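# Set the large rotary table to 60 degrees

## Robot

A 7-joint arm with a two-finger parallel gripper is mounted at the origin on a cart in front of the work surface, level with it; the furniture and walls round the work are solid. World frame = base frame: x ahead of the robot, y to its left, z up, the work surface at z = 0. Lengths are in m, angles in rad, forces in N, time in s.
With the tool pointing down it reaches from about 0.425 to 0.875 m from the base axis. Payload 9.9 kg.
Tool frame: the origin (TCP) lies midway between the tips of the shut fingers; the grasp point (between the pads) lies 19 mm behind it; z points along the fingers, y is the line along which they close (so a half turn about z gives the same grasp; the last joint's range is limited). The gripper opens to 85 mm and grips with 20 to 120 N. Pads are 22 mm wide; open, the fingers measure 114 mm over their backs; the gripper's body (76 mm by 85 mm) begins 54 mm behind the grasp point. The pads swing forward as they close: fully open they stand 13 mm farther back than shut.
Start: joints at [1.077, 0.576, 0.025, 1.437, -0.015, 1.129, -0.057], TCP at [0.269, -0.619, 0.231] pointing down, gripper open.
Joint ranges: [-2.76, 2.76], [-0.34, 2.15], [-1.52, 1.57], [0.19, 2.46], [-1.09, 4.23], [0.17, 1.99], [-2.82, 2.82]. Speed limits (rad/s): [2.22, 2.22, 3.01, 3.01, 3.14, 3.14, 3.14].

## Interface

Orientations are given as a unit quaternion [w, x, y, z].
In Python, from bench import r gives the robot as it stands.
- The arm moves only by the tool move_arm, never from a script. Its argument "plan" is one flat list of numbers, 5 for each row, row after row: the finger opening in mm, from 0 to 85.4, then the shift along the tool's x, y, z in units of 40 mm (1.0 is 40 mm), then the turn about the tool's z in units of 5 degrees (1.0 is 5 degrees). A call has 1 to 8 rows; each row is the pose to reach, as a shift and turn from the pose commanded when the call began, along the tool's axes at that moment; what a row does not reach only later rows make up. A row lasts 1/12 s, in which the tool goes at most 41.7 mm and 7.16 degrees, less where a joint would pass 70% of its speed; a pose out of reach is approached as far as the arm can. A call with a gripper value outside its range is refused whole. The fingers move at their own pace and stop on an object; "newtons" is the grip in N (left out, the last holds). Time passes only in rows, so rows that repeat a pose let the fingers close. It gives the time, the measured TCP pose, the force, the opening and the grip force at its end, in the units of the state.
- r.state(): the state, without advancing time (a new reading comes with each control period).
- r.get_image(name): name is "scene" or "side" or "wrist"; returns a dict with "image" (420x560x3 uint8, red, green, blue), "camera_matrix" (3x3 intrinsics, pixels), "position" and "rotation" of the camera in the world; the wrist camera has in their place "T_tool_cam" (4x4, takes a point from camera to tool coordinates, whose origin is the TCP and whose axes are the flange's). Camera axes: x right, y up, looking along -z (the intrinsics and any distortion apply to the point x, -y, -z); pixel columns grow to the right and rows downward; lengths in m; the calibration is good to about 2 mm. A picture is of the moment at which its call begins: read the wrist's pose just before it. There is no depth.
- r.sign_off(): hands the job in; it is judged then, once.
Trained networks look in a picture, given as the dict that the camera call returned (one of the last four; its "shot" number tells which), for a name from the list of things; names that differ only in an ending like _2 or _b are one class to them, and where a whole thing is asked for, a point or a joint stands for the part that bears it (a point fixed in the world has none). Each returns a list of dicts, best first, with "confidence" (0 to 1); they miss things now and then, are a little off and sometimes report something else, mostly with a low value. They report only what shows in the picture. A call takes as long as a camera call.
- r.outline_of(picture, target): "mask" (420x560 bool, what is visible of it) and "extent" ([left, top, right, bottom] in pixels, round what is visible of it).
The state is a dict: "time": time; "joint_pos": joint angles; "dq": joint speeds; "tau": joint torques, N m; "tcp_pos": TCP position; "ee_rot": TCP orientation; "wrist_force": force on the tool from outside, world axes, zero at the start; "ft_torque": the same for the moment, N m; "opening": finger opening in m; "grasp_force": force on a finger pad.
Only numpy, scipy, OpenCV 4.12 (cv2) and the standard library are available. Lean on these libraries where they do the work, as an engineer would, in place of code of your own. Each camera call takes 0.05 s, during which the arm holds its last target. There are 200 camera calls.

## Task

The next holes are to be drilled at an angle: set the larger of the two rotary tables to 60 degrees, turning it by its grip bar until the 60 line of its disc stands against the index line on its base (lines every 15 degrees, the long ones 0, 30, 60 and 90; a dot marks the zero), then let go. Leave the smaller table at the angle where it stands.

Things in the scene. Friction and masses are not known exactly. Their poses are not given: they have to be found in the camera images.
- large_disc (a joint): Turning disc of the larger rotary table: bare aluminium, 150 mm across, top 34 mm above the bench, on a fixed grey base 184 mm across, 26 mm high. Value: its scale reading at the index line, rad (60 degrees = 1.047). Grows as the disc turns anticlockwise seen from above, about the vertical; stops at -0.4 and 1.9; stiff (0.12 N m friction), stays where it is left.
- large_grip (a point): On the larger table's turning axis, mid grip bar, 66 mm above the bench: grip here. The steel bar stands across the disc's middle: 50 mm long, 16 mm thick, its top 80 mm above the bench; the hub below (38 mm across) ends 38 mm above the bench. Axes turn with the disc: x along the bar (zero line towards -x), y across its thickness, z up.
- large_index (a point): Inner end of the larger table's index: a black line on a small grey block on the fixed base's rim, on the side roughly towards the robot, 77 mm from the axis. The disc's scale: black lines on its rim every 15 degrees from 0 to 90, running clockwise from zero seen from above; 0, 30, 60, 90 are 16 mm long, the others 9 mm; a 6 mm dot at zero's inner end.
- small_zero (a point): Rim end of the zero line on the disc of the smaller rotary table, to be left as it is: same make, scale, index and grip bar, disc 100 mm and base 132 mm across. This point is 48 mm from its turning axis, 34 mm above the bench; axes turn with the disc (x from here to the axis and along its bar, z up).

How it is judged:
By the outcome, as a careful person would: the job done as asked, in the order asked, and still so for the second after the job is handed in, with the robot touching nothing.
It also fails if it takes over 32 s, if anything falls off the work surface, if the arm or the gripper's body presses on something with over 40 N, if the wrist force passes 120 N, or if a joint passes its speed limit or range.

## Working session

There is one attempt and no reset: what is moved stays moved. The work goes in short steps, Python scripts to look and compute and a tool call to move; the robot and the scene stay as the last step left them, time stands still between calls to the robot, and variables do not carry over. Pictures are saved under pics/ and viewed, at most 10 in all, crops included, and the job is handed in when it is done.

Besides the shell and the picture viewer there is one more tool, called after "Request:" in YAML: its name, and indented under it one key for each argument. move_arm: Moves the arm, as the interface text tells. Its arguments: {"type":"object","properties":{"plan":{"type":"array","items":{"type":"number"}},"newtons":{"type":"number"}},"required":["plan"]}

```bash
mkdir -p pics; cat > h.py <<'E'
import numpy as np, cv2
from scipy.spatial.transform import Rotation as R
from bench import r
def cam(p,s=None):
    K=np.array(p["camera_matrix"])
    if "T_tool_cam" in p:
        T=np.array(p["T_tool_cam"]); q=s["ee_rot"]; Rt=R.from_quat([q[1],q[2],q[3],q[0]]).as_matrix()
        return K,Rt@T[:3,:3],np.array(s["tcp_pos"])+Rt@T[:3,3]
    Rc=np.array(p["rotation"])
    if Rc.size==4: Rc=R.from_quat([Rc[1],Rc[2],Rc[3],Rc[0]]).as_matrix()
    return K,Rc,np.array(p["position"])
def toworld(c,uv,z):
    K,Rc,t=c; uv=np.atleast_2d(uv).astype(float)
    d=(np.linalg.inv(K)@np.c_[uv,np.ones(len(uv))].T).T*[1,-1,-1]
    d=d@Rc.T
    return t+d*((z-t[2])/d[:,2])[:,None]
def topix(c,P):
    K,Rc,t=c; q=(np.atleast_2d(P)-t)@Rc*[1,-1,-1]; q=q@K.T
    return q[:,:2]/q[:,2:]
def rectify(img,c,cx,cy,half,z,n=600):
    # rows: +x up, columns: +y left
    g=np.array([[half,half],[half,-half],[-half,-half],[-half,half]])
    W=np.c_[g+[cx,cy],np.full(4,z)]
    H=cv2.getPerspectiveTransform(np.float32([[0,0],[n,0],[n,n],[0,n]]),topix(c,W).astype(np.float32))
    return cv2.warpPerspective(img,H,(n,n),flags=cv2.INTER_CUBIC|cv2.WARP_INVERSE_MAP)
def save(n,im): cv2.imwrite("pics/"+n,im[...,::-1])
E
python3 - <<'E'
from h import *
s=r.state(); print(s)
ims=[]
for n in ["scene","side","wrist"]:
    p=r.get_image(n); c=cam(p,s); ims.append(p["image"]); print(n,[k for k in p], c[2])
    for t in ["large_disc","small_zero"]:
        for o in r.outline_of(p,t)[:2]:
            m=o["mask"]; v,u=np.nonzero(m); print(t,o["confidence"],o["extent"],toworld(c,[u.mean(),v.mean()],.034))
save("a.png",cv2.resize(np.vstack([np.hstack(ims[:2]),np.hstack([ims[2],ims[2]*0])]),(800,600)))
E
```

```text
{'time': 0.0, 'joint_pos': array([ 1.07721013,  0.57655418,  0.02481073,  1.43794856, -0.01504586,
        1.12896231, -0.05644226]), 'dq': array([-1.36364709e-03,  1.28556218e-03,  8.70139064e-04, -3.10881779e-04,
        3.93005814e-05,  1.22546175e-03, -3.77284573e-04]), 'tau': array([ 4.44549896e-04, -7.65746427e+01,  2.25104101e+00, -2.85962838e+01,
        1.54442294e-02,  1.27834230e-02,  3.70288888e-05]), 'tcp_pos': array([ 0.26878019, -0.6186732 ,  0.23041273]), 'ee_rot': array([-8.23957130e-04,  9.79072255e-01,  2.03511192e-01, -1.86402964e-04]), 'wrist_force': array([-0.2908929 , -0.16773942, -0.54541322]), 'ft_torque': array([-0.03144061,  0.03632325, -0.00730265]), 'grasp_force': 0.0, 'opening': 0.0851917466164851}
scene ['image', 'camera_matrix', 'position', 'rotation', 'shot'] [ 0.06119229 -0.60058893  0.5917138 ]
large_disc 0.93 [204.6, 157.7, 270.4, 199.4] [[0.47584605 0.27980499 0.034     ]]
small_zero 0.81 [313.6, 262.7, 375.4, 319.0] [[ 0.45262914 -0.14796061  0.034     ]]
side ['image', 'camera_matrix', 'position', 'rotation', 'shot'] [0.38571936 1.04817851 0.61208149]
large_disc 0.71 [215.5, 283.5, 296.5, 339.7] [[0.47951039 0.29090289 0.034     ]]
small_zero 0.59 [268.7, 189.4, 308.1, 216.1] [[ 0.45571565 -0.15724761  0.034     ]]
wrist ['image', 'camera_matrix', 'T_tool_cam', 'shot'] [ 0.33816959 -0.58769608  0.37208936]
```

View pics/a.png

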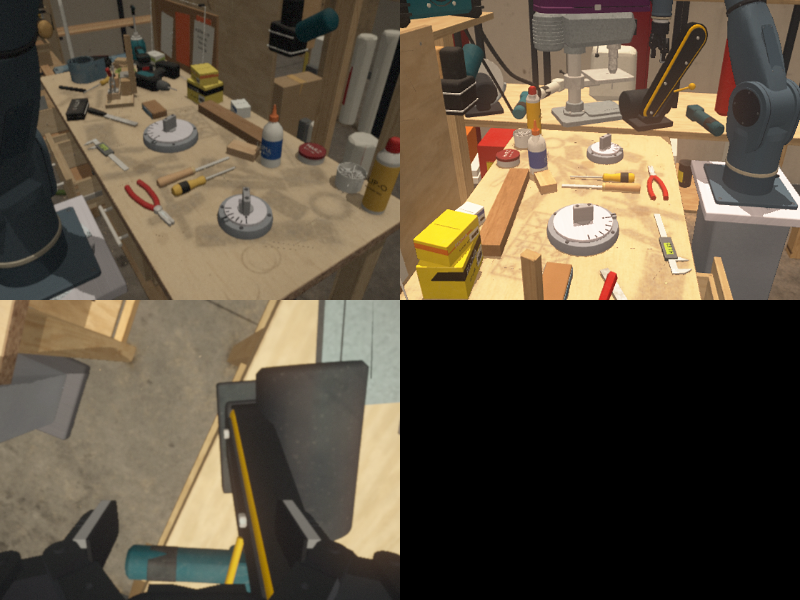

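The scene view shows the large table at about (170,130) in the montage and the small one at (245,215). I'll rectify both discs to read their angles.

```bash
python3 - <<'E'
from h import *
o=[]
for n in ["scene","side"]:
    p=r.get_image(n); c=cam(p)
    o.append(rectify(p["image"],c,.478,.285,.11,.034,400))
save("b.png",np.hstack(o))
E
```

```text
(no output)
```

View pics/b.png

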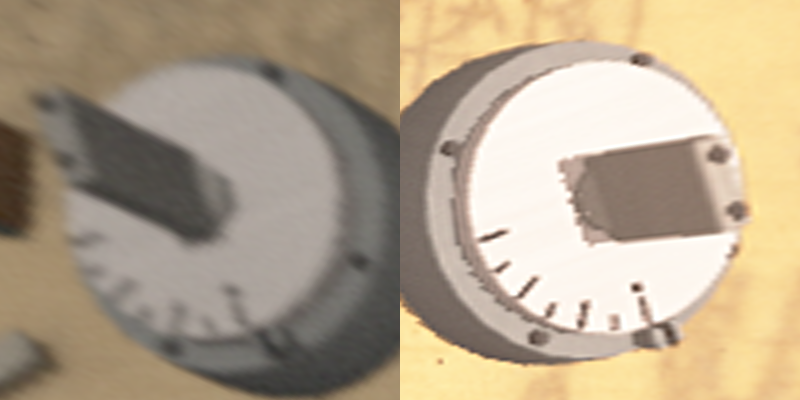

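Request:
move_arm:
  plan: [85,0,0,-1,0,85,0,0,-2,0,85,0,0,-2.5,0]

```text
time: 0.8
tcp_pos: [0.2692, -0.62, 0.336]
ee_rot: [0.002, 0.979, 0.203, 0.001]
wrist_force: [0.5, -2.1, 1.6]
opening: 0.0849
grasp_force: 0.0
```

In the rectified views (left scene, right side) the disc centre is at about (0.480, 0.2825). The zero line with its dot, (637,287) to (648,322), is almost at the index (655,335), so the table needs about 60° anticlockwise. I'll move over it.

Request:
move_arm:
  plan: [85,9.5,-7.3,0,0,85,9.5,-7.3,0,0,85,9.5,-7.3,0,0,85,9.5,-7.3,0,0,85,9.5,-7.3,0,0,85,9.5,-7.3,0,0,85,9.5,-7.3,0,0,85,9.5,-7.3,0,0]

```text
time: 1.47
tcp_pos: [0.431, -0.3256, 0.3316]
ee_rot: [0.0, 0.979, 0.203, 0.0]
wrist_force: [1.4, -0.1, 1.0]
opening: 0.0849
grasp_force: 0.0
```

Request:
move_arm:
  plan: [85,4.1,-6.3,0,0,85,4.1,-6.3,0,0,85,4.1,-6.3,0,0,85,4.1,-6.3,0,0,85,4.1,-6.3,0,0,85,4.1,-6.3,0,0,85,4.1,-6.3,0,0]

```text
time: 2.05
tcp_pos: [0.4788, -0.038, 0.3317]
ee_rot: [0.0, 0.979, 0.203, 0.0]
wrist_force: [1.4, -0.3, -0.0]
opening: 0.0849
grasp_force: 0.0
```

Request:
move_arm:
  plan: [85,1.3,-7.3,0,0,85,1.3,-7.3,0,0,85,1.3,-7.3,0,0,85,1.3,-7.3,0,0,85,1.3,-7.3,0,0,85,1.3,-7.3,0,0,85,1.3,-7.3,0,0,85,1.3,-7.3,0,0]

```text
time: 2.72
tcp_pos: [0.4073, 0.2561, 0.3318]
ee_rot: [-0.002, 0.978, 0.208, 0.0]
wrist_force: [-0.5, -0.1, 0.8]
opening: 0.0853
grasp_force: 0.0
```

Request:
move_arm:
  plan: [85,0,0,0,0,85,0,0,0,0]

```text
time: 2.88
tcp_pos: [0.4103, 0.2484, 0.3312]
ee_rot: [0.0, 0.979, 0.204, -0.0]
wrist_force: [0.1, -0.7, -0.8]
opening: 0.0846
grasp_force: 0.0
```

```bash
python3 - <<'E'
from h import *
s=r.state(); p=r.get_image("wrist"); c=cam(p,s); print(s["tcp_pos"],s["ee_rot"],s["joint_pos"],s["time"])
np.savez("w1.npz",im=p["image"],K=c[0],R=c[1],t=c[2])
save("c.png",np.hstack([cv2.resize(p["image"],(400,300)),np.zeros((300,0,3),np.uint8)]) if 0 else rectify(p["image"],c,.48,.2825,.1,.034,600))
E
```

```text
[0.4103206  0.24836854 0.33123375] [ 2.48470650e-04  9.78994740e-01  2.03885345e-01 -5.34408667e-05] [-0.30788977  0.21592896 -0.41930526  1.75482076  0.09447303  1.19092271
 -1.91382346] 2.8833
```

View pics/c.png

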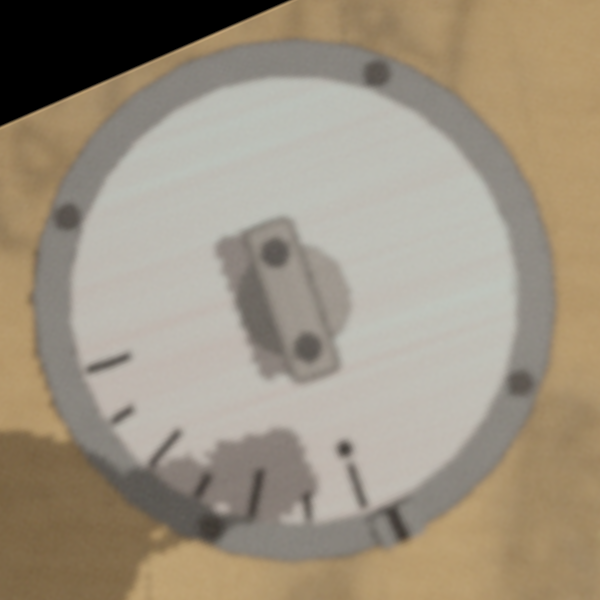

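Close up, the disc centre is at pixel (293.5,300), i.e. world (0.480, 0.2847). The zero line at (345,449)–(364,506) is 19° right of down. The index at (396,520) is about 24.8°, so the reading is about −6°. The bar is at 19°. Next I'll line up and descend.

Request:
move_arm:
  plan: [85,1,-0.1,0,0.9,85,1.96,-0.14,0.3,0.9,85,1.96,-0.14,1.3,0.9,85,1.96,-0.14,2.3,0.9,85,1.96,-0.14,3.3,0.9,85,1.96,-0.14,4.3,0.9,85,1.96,-0.14,5,0.9,85,1.96,-0.14,5,0.9]

```text
time: 3.6
tcp_pos: [0.4782, 0.2808, 0.1262]
ee_rot: [0.002, 0.987, 0.164, -0.004]
wrist_force: [-0.7, -1.1, -0.1]
opening: 0.085
grasp_force: 0.0
```

Request:
move_arm:
  plan: [85,0,0,0,0]

```text
time: 3.68
tcp_pos: [0.4802, 0.2831, 0.1309]
ee_rot: [0.001, 0.986, 0.164, -0.001]
wrist_force: [0.1, 0.4, 0.8]
opening: 0.0848
grasp_force: 0.0
```

```bash
python3 - <<'E'
from h import *
s=r.state(); print(s["tcp_pos"],s["ee_rot"],s["wrist_force"],s["joint_pos"])
p=r.get_image("scene");q=r.get_image("side")
save("d.png",np.hstack([cv2.resize(p["image"][90:240,140:340],(400,300)),cv2.resize(q["image"][200:380,140:380],(400,300))]))
E
```

```text
[0.48020725 0.28311898 0.13085695] [ 8.25138428e-04  9.86487826e-01  1.63828257e-01 -1.17940145e-03] [0.09932134 0.41761201 0.75246631] [-0.38256027  0.52996991 -0.35092122  1.86606404  0.24726699  0.79090925
 -2.10634219]
```

View pics/d.png

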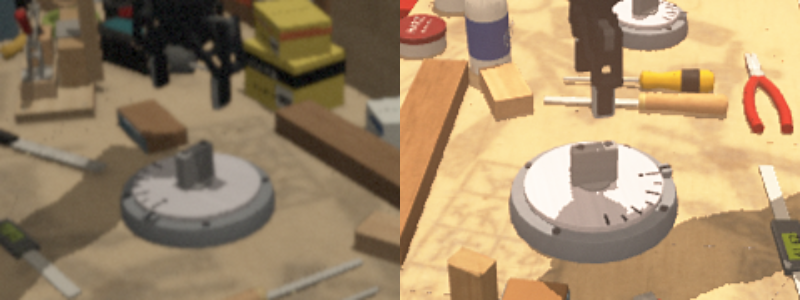

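The gripper is straddling the line of the bar with nothing in the way. I'll descend and grip.

Request:
move_arm:
  plan: [85,0,-0.04,1,0,85,0,-0.04,2,0,85,0,-0.04,2.1,0,50,0,-0.04,2.1,0,10,0,-0.04,2.1,0,5,0,-0.04,2.1,0,5,0,-0.04,2.1,0,5,0,-0.04,2.1,0]
  newtons: 60

```text
time: 4.45
tcp_pos: [0.4804, 0.287, 0.0491]
ee_rot: [-0.001, 0.986, 0.165, 0.001]
wrist_force: [0.4, -0.6, -0.5]
opening: 0.0249
grasp_force: 0.0
```

Request:
move_arm:
  plan: [5,0,0,0,0,5,0,0,0,0,5,0,0,0,0]

```text
time: 4.7
tcp_pos: [0.481, 0.2847, 0.049]
ee_rot: [0.001, 0.986, 0.164, 0.001]
wrist_force: [1.1, -7.3, 14.1]
opening: 0.0153
grasp_force: 59.6
```

Request:
move_arm:
  plan: [5,0,0,0,-0.8,5,0,0,0,-1.6,5,0,0,0,-2.4,5,0,0,0,-3.2,5,0,0,0,-4.0,5,0,0,0,-4.8,5,0,0,0,-5.6,5,0,0,0,-6.4]

```text
time: 5.37
tcp_pos: [0.4808, 0.2851, 0.049]
ee_rot: [0.001, 0.902, 0.431, 0.001]
wrist_force: [0.3, -7.1, 14.8]
opening: 0.0155
grasp_force: 59.7
```

Request:
move_arm:
  plan: [5,0,0,0,-0.8,5,0,0,0,-1.6,5,0,0,0,-2.4,5,0,0,0,-3.2,5,0,0,0,-4.0,5,0,0,0,-4.8,5,0,0,0,-5.6,5,0,0,0,-6.4]

```text
time: 6.03
tcp_pos: [0.4804, 0.2852, 0.049]
ee_rot: [0.001, 0.748, 0.663, 0.0]
wrist_force: [-2.4, -6.4, 15.9]
opening: 0.015
grasp_force: 60.0
```

```bash
python3 - <<'E'
from h import *
s=r.state(); print(s["tcp_pos"],s["ee_rot"],s["wrist_force"],s["ft_torque"],s["joint_pos"],s["opening"],s["grasp_force"])
q=s["ee_rot"];print(np.degrees(2*np.arctan2(q[2],q[1])))
p=r.get_image("wrist");c=cam(p,r.state())
save("e.png",np.hstack([rectify(p["image"],c,.48,.2847,.1,.034,400),cv2.resize(p["image"],(400,400))]))
E
```

```text
[0.48038689 0.28521051 0.04899297] [1.44214830e-03 7.48492530e-01 6.63141619e-01 2.11630182e-04] [-2.4396866  -6.42428992 15.89582729] [-1.1189684   0.52412458 -0.15347418] [-0.22815076  0.69231552 -0.61376919  1.93013194  0.60446571  0.70970279
 -1.32832034] 0.015038525032401799 59.99916136264801
83.07993378553653
```

View pics/e.png

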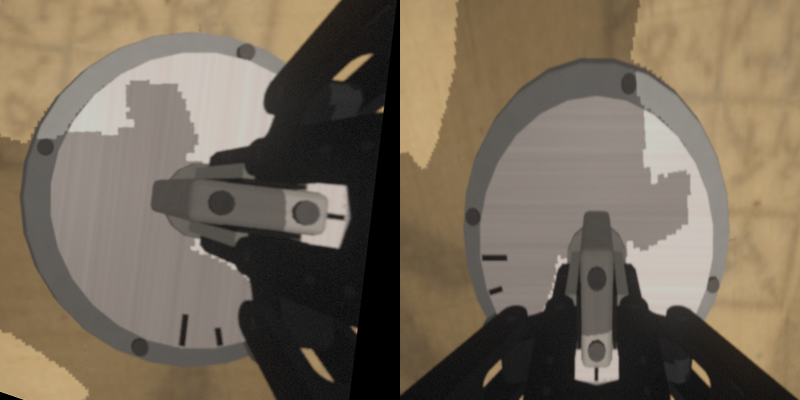

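The 90 line sits at about (184,330) in the rectified view, roughly 7° left of down. It should be about 5°, so around 2° is left to turn. I'll add that, release, rise and check.

Request:
move_arm:
  plan: [5,0,0,0,-0.2,5,0,0,0,-0.4,5,0,0,0,-0.4,5,0,0,0,-0.4,30,0,0,0,-0.4,85,0,0,0,-0.4,85,0,0,0,-0.4,85,0,0,0,-0.4]

```text
time: 6.75
tcp_pos: [0.4795, 0.2866, 0.0474]
ee_rot: [-0.0, 0.737, 0.675, 0.0]
wrist_force: [0.0, 0.7, -0.5]
opening: 0.0632
grasp_force: 0.0
```

Request:
move_arm:
  plan: [85,0,0,0,0,85,0,0,0,0,85,0,0,0,0,85,0,0,0,0]

```text
time: 7.08
tcp_pos: [0.4794, 0.2865, 0.0472]
ee_rot: [-0.0, 0.737, 0.675, -0.0]
wrist_force: [-0.6, -0.8, -1.1]
opening: 0.0849
grasp_force: 0.0
```

Request:
move_arm:
  plan: [85,0,0,-1,0,85,0,0,-2,0,85,-0.5,0,-3,0,85,-1,0,-4,0,85,-1.5,0,-5,0,85,-1.9,0,-6,0,85,-1.9,0,-7,0,85,-1.9,0,-7,0]

```text
time: 7.75
tcp_pos: [0.4743, 0.2112, 0.3335]
ee_rot: [0.002, 0.738, 0.675, 0.004]
wrist_force: [-0.1, 1.4, 0.2]
opening: 0.0848
grasp_force: 0.0
```

Request:
move_arm:
  plan: [85,0,0,0,0,85,0,0,0,0]

```text
time: 7.92
tcp_pos: [0.4728, 0.2107, 0.3273]
ee_rot: [0.0, 0.738, 0.675, 0.0]
wrist_force: [0.6, 0.6, -0.5]
opening: 0.0852
grasp_force: 0.0
```

```bash
python3 - <<'E'
from h import *
s=r.state(); p=r.get_image("wrist"); c=cam(p,s); print(s["tcp_pos"],s["ee_rot"],s["joint_pos"],s["time"],c[2])
im=rectify(p["image"],c,.48,.2847,.1,.034,600); save("f.png",im)
np.save("f.npy",im)
E
```

```text
[0.47284138 0.21073327 0.32727854] [3.45812336e-04 7.37501238e-01 6.75345613e-01 3.27340997e-04] [ 0.09176312  0.34124107 -0.83826923  1.67054941  0.26617528  1.24811099
 -0.89090403] 7.9167 [0.47897894 0.28734865 0.46895766]
```

View pics/f.png

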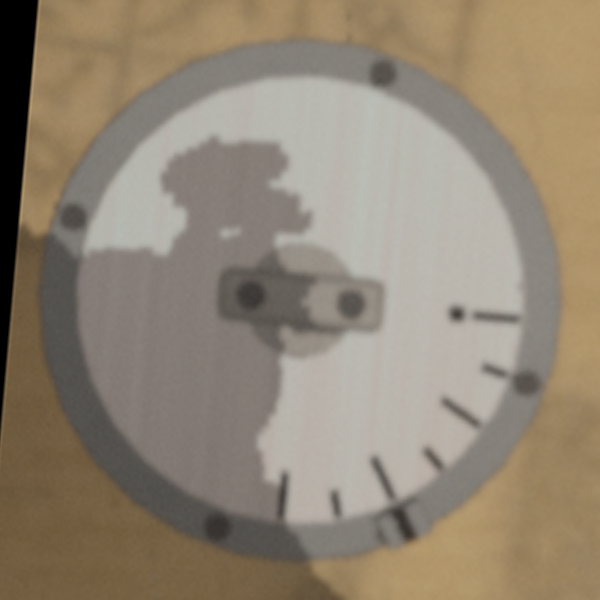

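The 60 line at (376,458)–(394,500) now points at the index at about (405,520). I'll measure it with a polar profile.

```bash
python3 - <<'E'
from h import *
im=np.load("f.npy"); g=cv2.cvtColor(im,cv2.COLOR_RGB2GRAY).astype(np.float32)
# center: maximise strength of radial gradient around disc (r~222) and base (r~258)
def prof(cx,cy,rs,a):
    A,RR=np.meshgrid(np.radians(a),rs); 
    return cv2.remap(g,(cx+RR*np.sin(A)).astype(np.float32),(cy+RR*np.cos(A)).astype(np.float32),cv2.INTER_LINEAR)
a=np.arange(0,360,1.)
# disc edge per angle, robust circle fit
m=prof(299.5,299,np.arange(205,240),a); e=205.5+np.argmin(np.diff(cv2.GaussianBlur(m,(3,3),0),axis=0),axis=0)
P=np.c_[299.5+e*np.sin(np.radians(a)),299+e*np.cos(np.radians(a))]; ok=(a>100)&(a<350)|(a<0)
for _ in range(8):
    A=np.c_[2*P,np.ones(len(P))]; x=np.linalg.lstsq(A[ok],(P**2).sum(1)[ok],rcond=None)[0]
    rr=np.hypot(*(P-x[:2]).T); R0=np.sqrt(x[2]+x[0]**2+x[1]**2); ok=abs(rr-R0)<2.5
print("centre",x[:2],R0,ok.sum())
cx,cy=x[:2]
af=np.arange(-15,110,.1)
for lo,hi in((180,195),(202,216),(232,240),(240,250),(250,256)):
    d=prof(cx,cy,np.arange(lo,hi),af).mean(0); base=cv2.medianBlur(d[None],5)[0]
    k=np.array([np.median(d[max(0,i-60):i+60]) for i in range(len(d))])-d; k[k<25]=0
    n,l=cv2.connectedComponents((k>0).astype(np.uint8)[None]); l=l.ravel()
    print(lo,[(round(float((af*k)[l==i].sum()/k[l==i].sum()),2),int(k[l==i].max())) for i in range(1,n)])
crop=im[430:560,330:480]; save("g.png",cv2.resize(crop,(690,598),interpolation=cv2.INTER_CUBIC))
E
```

```text
centre [300.29063481 299.89853479] 223.48990983290312 346
180 [(-5.33, 59), (24.85, 80), (54.93, 73), (85.0, 71)]
202 [(-5.49, 47), (9.81, 83), (24.92, 83), (39.92, 82), (54.91, 74), (69.95, 74), (85.01, 74)]
232 [(24.79, 58), (69.55, 30)]
240 [(24.89, 64), (69.85, 29)]
250 [(24.88, 63), (69.9, 27)]
```

View pics/g.png

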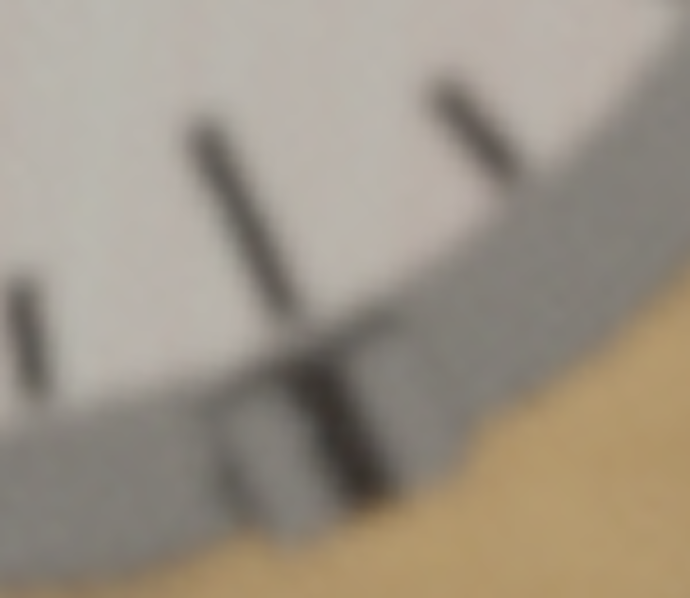

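The crop shows the 60 line (205,130)–(290,315) running straight into the index line (310,370)–(370,490). The profile gives 24.9° for both. The gripper is clear, so I'll hand in.

```bash
python3 -c "
from bench import r; print(r.sign_off())"
```

```text
the job is handed in; nothing more can be done
None
```

The larger table is set to 60 degrees (its 60 line measured within about 0.1° of the index line), the gripper has let go and moved clear, the smaller table was never touched, and the job is handed in.

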